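# Open the child-proof brush-cleaner bottle in its stand

### The job

The amber brush-cleaner bottle has a child-proof cap, so it has to stand in something that stops it turning: pick the bottle up, keep it upright and seat it fully home in the square pocket of the plywood paint station. Then press the white cap down, turn it anticlockwise while it is pressed until it is free, and lift it off. Finish while still holding the cap, level and steady, a few centimetres straight above the open bottle, and leave the paint pots, the figure and the red brush where they are.

Things in the scene. Friction and masses are not known exactly. Their poses are not given: they have to be found in the camera images.
- cleaner_bottle: Square amber bottle, paper label, loose, 0.14 to 0.28 kg. Body 50 x 50 mm, 56 mm high, then a round shoulder collar (47 mm wide) up to 61 mm and the neck; 99.5 mm tall with cap. Origin: centre of the underside; z up, x and y normal to the square sides. Stands upright on the desk. Any of its four quarter turns fits the pocket. It can be carried by its locked cap.
- bottle_mouth (a point): Centre of the bottle's mouth, the flat top of its neck, 87 mm above the underside, inside the cap at the start. The neck is 22 mm wide with two small side lugs and reaches 20 mm up inside the locked cap.
- safety_cap: White ribbed child-proof cap, 43 mm across, 32 mm tall, 45 g. Origin: centre of its open underside; z up. Locked on the bottle, its origin is 67.5 mm above the bottle's underside and its x axis along the bottle's x, with a few degrees of play; it holds the bottle's weight. A grip of 50 to 80 N on its ribbed side from above holds it well.
- cap_top (a point): Centre of the cap's flat top (two red curved arrows), 32 mm above its origin. A spring resists pressing: 4.5 N at rest plus 1 N per mm. Pressed 5 to 6.5 mm (end of travel) the cap can turn anticlockwise seen from above (positive yaw); unpressed it cannot, nor clockwise. Between 58 and 122 degrees of turn (80 is safe) it is free and lifts straight off.
- paint_station: Plywood block 88 x 156 x 30 mm (its x, y, z), fixed to the desk, with a square pocket (to the robot's right of its middle) and a round well that holds a red paint pot. Origin: centre of the underside, on the desk.
- pocket_floor (a point): Centre of the floor of the square pocket, 8 mm above the desk, 34 mm to the -y side of the block's centre. The pocket is 53 x 53 mm, its sides along this frame's x and y, 22 mm deep with a 2 mm chamfer round its mouth; its mouth is 30 mm above the desk. A bottle fully home stands on this floor.
- red_pot: Red paint pot with a white lid, 30 mm across, 46 mm tall, standing in the round well of the station (centre 78 mm from the pocket's); leave it alone. Origin: centre of its underside.
- green_pot: Green paint pot with a white lid, 33 mm across, 46 mm tall, standing on the desk; leave it alone. Origin: centre of its underside.
- figure: Grey model figure on a round base, 32 x 29 mm, 34 mm tall, standing on the desk; leave it alone. Origin: centre of its underside.
- red_brush: Red paint brush lying on the desk, 169 mm long, 8 mm thick, along its x axis; leave it alone. Origin: on its underside near the middle.
Things that resemble listed ones, but are neither listed nor needed, are in the scene too. Leave any blue, pink or yellow look-alike of the safety_cap alone.

How it is judged:
By the outcome, as a careful person would: the job done as asked, in the order asked, and still so for the second after the job is handed in, while the arm keeps its last pose, push and grip.
It also fails if it takes over 45 s, if anything falls off the work surface, if the arm or the gripper's body presses on something with over 40 N, if the wrist force passes 120 N, or if a joint passes its speed limit or range.

### The arm

A 6-joint arm with a two-finger parallel gripper is mounted at the origin on the work surface; the furniture and walls round the work are solid. World frame = base frame: x ahead of the robot, y to its left, z up, the work surface at z = 0. Lengths are in m, angles in rad, forces in N, time in s.
With the tool pointing down it reaches from about 0.25 to 0.775 m from the base axis. Payload 4 kg.
Tool frame: the origin (TCP) lies at the very end of the fingers, on their centre line; the grasp point (between the pads) lies 19 mm behind it (robot.pinch_z is the distance from the TCP to the grasp point, in m); z points along the fingers, y is the line along which they close (so a half turn about z gives the same grasp; the last joint's range is limited). The gripper opens to 94 mm and grips with 3 to 60 N. Pads are 16 mm wide; open, the fingers measure 119 mm over their backs; the gripper's body (75 mm by 177 mm) begins 78 mm behind the grasp point.
Start: joints at [-1.284, 0.087, 1.371, -0, 1.684, -0.103], TCP at [0.209, -0.509, 0.206] pointing down, gripper open.
Joint ranges: [-3.1, 3.1], [-0.76, 2.03], [0.27, 2.55], [-1.08, 4.22], [0.17, 2.65], [-2.57, 2.57]. Speed limits (rad/s): [2.79, 2.79, 3.14, 3.14, 3.14, 3.14].

### API

Orientations are given as [roll, pitch, yaw] about the fixed x, y, z axes, in that order (R = Rz(yaw) Ry(pitch) Rx(roll)).
In Python, from bench import robot gives the robot as it stands.
- The arm moves only by the tool arm_command, never from a script. Its argument "targets" is one flat list of numbers, 7 for each row, row after row: the turn, a rotation vector about the tool's x, y, z in degrees, then the shift along the tool's x, y, z in mm, then the closure, from -1 (fully open) to 1 (shut). In form: [ax, ay, az, x, y, z, hand, ax, ay, az, x, y, z, hand, ...]. A call has 1 to 20 rows; each row is the pose to reach, as a shift and turn from the pose commanded when the call began, along the tool's axes at that moment; what a row does not reach only later rows make up. A row lasts 1/10 s, in which the tool goes at most 50 mm and 8.59 degrees, less where a joint would pass 70% of its speed; a pose out of reach is approached as far as the arm can. A call with a gripper value outside its range is refused whole. The fingers move at their own pace and stop on an object; the grip force is fixed at half the most. Time passes only in rows, so rows that repeat a pose let the fingers close. It gives the time, the measured TCP pose, the force, the opening and the grip force at its end, in the units of the state.
- robot.get_obs(): the state, without advancing time (a new reading comes with each control period).
- robot.snapshot(name): name is "side" or "top"; returns a dict with "color" (384x512x3 uint8, red, green, blue), "range_z" (384x512 float32, m along the optical axis (not along the pixel's ray), 0 where there is no reading), "fx", "fy", "cx", "cy" (pixels), "dist_coeffs" ([k1, k2, p1, p2, k3] as OpenCV has them; the pictures are not rectified), "T" (4x4, takes a point from camera to world coordinates). Camera axes: x right, y down, z forward; pixel columns grow to the right and rows downward; lengths in m; the calibration is good to about 2 mm. A picture is of the moment at which its call begins.
- robot.close_job(): hands the job in; it is judged then, once.
The state is a dict: "time": time; "joint_positions": joint angles; "qvel": joint speeds; "joint_torque": joint torques, N m; "tool_pos": TCP position; "ee_rot": TCP orientation; "wrist_force": force on the tool from outside, world axes, zero at the start; "wrist_torque": the same for the moment, N m; "width": finger opening in m; "finger_force": force on a finger pad.
Only numpy, scipy, OpenCV 4.12 (cv2) and the standard library are available. Lean on these libraries where they do the work, as an engineer would, in place of code of your own. Each camera call takes 0.05 s, during which the arm holds its last target. There are 200 camera calls.

## Working session

There is one attempt and no reset: what is moved stays moved. The work goes in short steps, Python scripts to look and compute and a tool call to move; the robot and the scene stay as the last step left them, time stands still between calls to the robot, and variables do not carry over. Pictures are saved under pics/ and viewed, at most 10 in all, crops included, and the job is handed in when it is done.

Besides the shell and the picture viewer there is one more tool, called after "Request:" as name(argument=value, ...) on one line, values as JSON. arm_command: Moves the arm, as the interface text tells. Its arguments: {"type":"object","properties":{"targets":{"type":"array"}},"required":["targets"]}

```bash
mkdir -p pics
python3 - <<'E'
from bench import robot
import cv2,numpy as np,pickle
for n in("side","top"):
    s=robot.snapshot(n); pickle.dump(s,open(n+".pkl","wb"))
    cv2.imwrite(f"pics/{n}0.png",s["color"][:,:,::-1])
    print(n,s["fx"],s["cx"],s["cy"],s["dist_coeffs"],np.round(s["T"],3).tolist())
print(robot.get_obs())
E
```

```text
side 408.9737945753948 254.07338410191244 193.05069805492084 [-0.02083772  0.          0.          0.          0.        ] [[0.847, -0.22, 0.484, 0.033], [-0.531, -0.307, 0.79, -0.872], [-0.025, -0.926, -0.377, 0.453], [0.0, 0.0, 0.0, 1.0]]
top 417.25069197769153 248.2403098921982 191.7816634571885 [-0.02094439  0.          0.          0.          0.        ] [[0.008, -0.993, 0.117, 0.391], [-1.0, -0.008, 0.004, -0.139], [-0.003, -0.117, -0.993, 0.974], [0.0, 0.0, 0.0, 1.0]]
{'time': 0.1, 'joint_positions': array([-1.28408837e+00,  8.78471765e-02,  1.37208344e+00,  5.28843093e-06,
        1.68356486e+00, -1.03109916e-01]), 'qvel': array([ 0.00063153, -0.00127542, -0.00057188, -0.0007434 ,  0.00273171,
        0.00083677]), 'joint_torque': array([ 2.16382017e-03, -3.41252661e+01, -3.03301513e+01,  7.19698775e-02,
        3.04015295e-02, -1.13887118e-04]), 'tool_pos': array([ 0.20886725, -0.50827947,  0.20444972]), 'ee_rot': array([-3.13970048e+00, -2.01080206e-04,  3.89818273e-01]), 'wrist_force': array([-0.46424575, -0.0496077 ,  0.66833545]), 'wrist_torque': array([-0.01445936, -0.00226414,  0.02461783]), 'finger_force': 0.0, 'width': 0.09405695314443861}
```

View pics/top0.png

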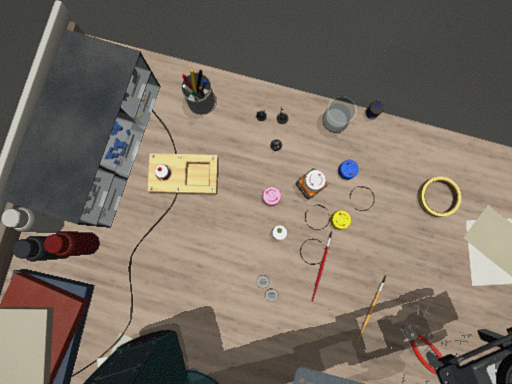

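View pics/side0.png

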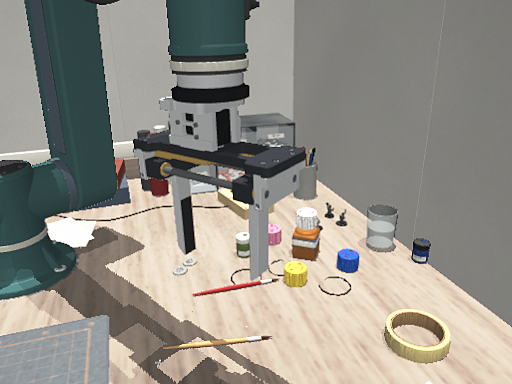

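The top view shows the bottle's white cap near (316,180), the station around (183,174) with its pocket near (199,174), and the red pot at (162,172). The pink, blue and yellow caps are at (272,196), (349,169) and (341,220). Next I'll enlarge the bottle and the station.

```bash
cat > h.py <<'E'
import cv2,numpy as np,pickle
def ray(s,uv):
    K=np.array([[s["fx"],0,s["cx"]],[0,s["fy"],s["cy"]],[0,0,1]])
    p=cv2.undistortPoints(np.array(uv,float).reshape(-1,1,2),K,np.array(s["dist_coeffs"])).reshape(-1,2)
    return np.c_[p,np.ones(len(p))]@s["T"][:3,:3].T
def onz(s,uv,z):
    d=ray(s,uv);o=s["T"][:3,3]
    return o+d*((z-o[2])/d[:,2])[:,None]
def cloud(s):
    h,w=s["range_z"].shape
    uv=np.stack(np.meshgrid(np.arange(w),np.arange(h)),-1).reshape(-1,2)
    d=ray(s,uv)
    return (s["T"][:3,3]+d*s["range_z"].reshape(-1,1)).reshape(h,w,3)
E
python3 - <<'E'
from h import *
s=pickle.load(open("top.pkl","rb"))
c=s["color"][:,:,::-1]
a=cv2.resize(c[140:215,140:230],None,fx=8,fy=8,interpolation=cv2.INTER_CUBIC)[:,:720]
cv2.imwrite("pics/st.png",a)
b=cv2.resize(c[155:213,285:360],None,fx=10,fy=10,interpolation=cv2.INTER_CUBIC)
cv2.imwrite("pics/bo.png",b)
P=cloud(s)
def rep(n,m):
    q=P[m];print(n,len(q),np.round(np.median(q,0),4),np.round(q.min(0),4),np.round(q.max(0),4))
z=P[:,:,2]; m=np.zeros(z.shape,bool); m[140:215,140:225]=1
t=m&(z>.024)&(z<.036); rep("block top",t)
print(cv2.minAreaRect((P[t][:,:2]*1000).astype(np.float32)))
m=np.zeros(z.shape,bool); m[150:215,285:335]=1
t=m&(z>.09)&(z<.11); rep("cap top",t); print(cv2.minEnclosingCircle((P[t][:,:2]*1000).astype(np.float32)))
t=m&(z>.045)&(z<.062); rep("shoulder",t); print(cv2.minAreaRect((P[t][:,:2]*1000).astype(np.float32)))
E
```

```text
block top 1921 [0.5436 0.0254 0.0312] [ 0.4999 -0.0632  0.0241] [0.5906 0.0946 0.036 ]
((545.02685546875, 15.871746063232422), (157.0018768310547, 89.14447784423828), 88.88360595703125)
cap top 325 [ 0.5212 -0.2767  0.1005] [ 0.5005 -0.2985  0.0907] [ 0.5414 -0.2566  0.1058]
((521.5272216796875, -277.6789855957031), 21.49595832824707)
shoulder 175 [ 0.5108 -0.2662  0.055 ] [ 0.4886 -0.3121  0.0452] [ 0.5543 -0.2444  0.062 ]
((521.3804321289062, -277.3752136230469), (50.67085647583008, 49.97613525390625), 38.068199157714844)
```

View pics/st.png

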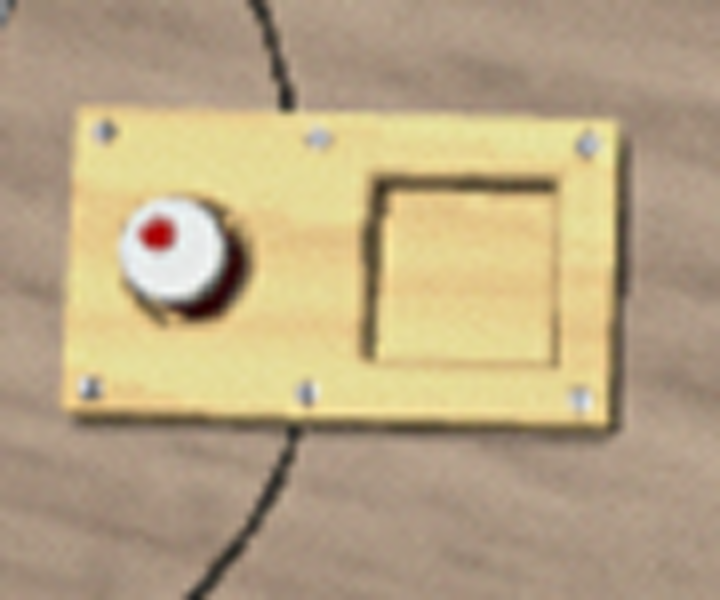

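View pics/bo.png

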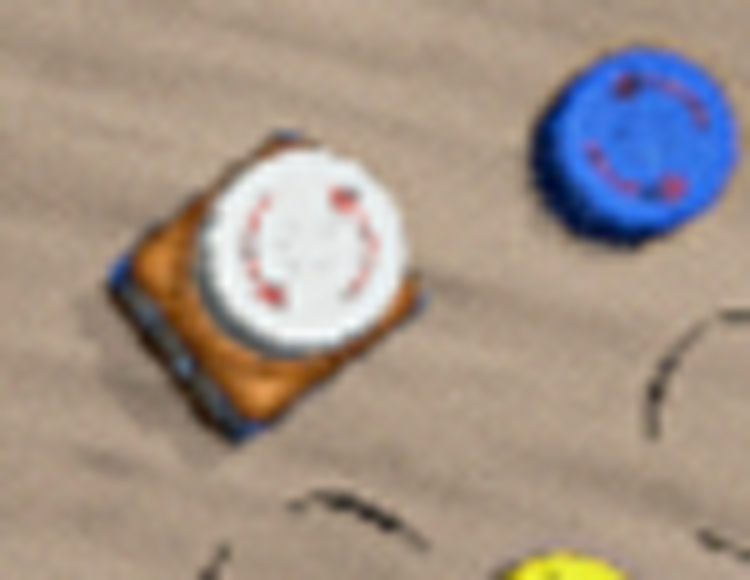

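The station's top corners in the crop are about (80,108), (620,120), (610,425) and (65,412). The pocket mouth runs roughly from (375,178) to (558,365). The bottle's shoulder corners are about (285,132), (115,275), (240,437) and (420,300), and the cap centre is at (305,250).

Run:
```python
from h import *
from bench import robot
s=pickle.load(open("top.pkl","rb"))
f=lambda L,k,o:(np.array(L,float)+.5)/k-.5+o
def show(n,q):
    q=np.array(q);e=np.roll(q,-1,0)-q
    print(n,np.round(q[:,:2]*1000,1).tolist(),"c",np.round(q.mean(0)[:2]*1000,1),"len",np.round(np.linalg.norm(e[:,:2],axis=1)*1000,1),"ang",np.round(np.degrees(np.arctan2(e[:,1],e[:,0]))%90,1))
show("block",onz(s,f([(80,108),(620,120),(610,422),(65,410)],8,[140,140]),.03))
show("pocket",onz(s,f([(374,176),(560,180),(556,367),(366,361)],8,[140,140]),.03))
show("bottle",onz(s,f([(285,132),(113,275),(240,437),(422,300)],10,[285,155]),.056))
print("cap",onz(s,f([(305,248)],10,[285,155]),.0995))
s2=pickle.load(open("side.pkl","rb"));P=cloud(s2);z=P[:,:,2]
m=np.zeros(z.shape,bool);m[200:262,285:325]=1
t=m&(z>.09)&(z<.115);print("side cap",len(P[t]),P[t].mean(0),cv2.minEnclosingCircle((P[t][:,:2]*1000).astype(np.float32)))
o=robot.get_obs();print(o["tool_pos"],np.degrees(o["ee_rot"]))
```

```text
block [[589.8, 92.8], [587.3, -63.1], [499.8, -61.7], [502.1, 93.9]] c [544.8  15.5] len [155.9  87.5 155.6  87.7] ang [89.1 89.1 89.2 89.3]
pocket [[570.5, 7.4], [569.7, -46.1], [515.5, -46.0], [516.8, 8.3]] c [543.1 -19.1] len [53.5 54.2 54.3 53.6] ang [89.2 89.9 88.6 89. ]
bottle [[553.6, -279.7], [521.1, -241.2], [485.2, -269.1], [516.1, -309.7]] c [ 519.  -274.9] len [50.4 45.5 51.1 48.1] ang [40.1 37.8 37.2 38.6]
cap [[ 0.52104809 -0.27702324  0.0995    ]]
side cap 215 [ 0.51786531 -0.28436063  0.09709055] ((520.672607421875, -279.7630615234375), 22.071578979492188)
[ 0.20886725 -0.50827947  0.20444972] [-1.79891586e+02 -1.15210471e-02  2.23349418e+01]
```

```bash
cat >> h.py <<'E'
def go(x,y,z,yaw,base=None):
    "shift (tool axes, mm) and az (deg) to reach a tool-down world pose; base=(x,y,z,yawdeg) measured"
    from bench import robot
    o=robot.get_obs();p=o["tool_pos"];psi=o["ee_rot"][2]
    d=np.array([x,y,z])-p;c,s_=np.cos(psi),np.sin(psi)
    dz=(np.degrees(psi)-yaw+180)%360-180
    return np.round([dz,1000*(c*d[0]+s_*d[1]),1000*(s_*d[0]-c*d[1]),-1000*d[2]],2)
E
python3 - <<'E'
from h import *
s=pickle.load(open("top.pkl","rb"));P=cloud(s);z=P[:,:,2]
m=np.zeros(z.shape,bool);m[20:240,0:225]=1
for h in(.05,.08,.12,.15,.2):
    q=P[m&(z>h)];d=np.hypot(q[:,0]-.544,q[:,1]+.0185)
    print(h,len(q),d.min(),q[d.argmin()], q[:,1].min())
print(go(.5208,-.2772,.150,86))
E
```

```text
0.05 30674 0.06266833068002438 [0.54427558 0.04416772 0.05352512] -0.13931562860682337
0.08 28535 0.1185677391595993 [0.58222437 0.09373728 0.12598645] -0.13931562860682337
0.12 23548 0.1185677391595993 [0.58222437 0.09373728 0.12598645] -0.13931562860682337
0.15 19341 0.1252092479779325 [0.57350408 0.10318346 0.16406826] -0.13931562860682337
0.2 849 0.1950682813110618 [ 0.39084903 -0.13931563  0.97350972] -0.13931562860682337
[-63.67 376.35 -95.2   54.45]
```

Request:
arm_command(targets=[0, 0, -64, 376, -95, 54, -1, 0, 0, -64, 376, -95, 54, -1, 0, 0, -64, 376, -95, 54, -1, 0, 0, -64, 376, -95, 54, -1, 0, 0, -64, 376, -95, 54, -1, 0, 0, -64, 376, -95, 54, -1, 0, 0, -64, 376, -95, 54, -1, 0, 0, -64, 376, -95, 54, -1, 0, 0, -64, 376, -95, 54, -1, 0, 0, -64, 376, -95, 54, -1, 0, 0, -64, 376, -95, 54, -1, 0, 0, -64, 376, -95, 54, -1, 0, 0, -64, 376, -95, 54, -1, 0, 0, -64, 376, -95, 54, -1])

```text
time: 1.5
tool_pos: [0.5201, -0.2789, 0.1518]
ee_rot: [3.141, 0.0, 1.505]
wrist_force: [-0.4, -0.2, -0.3]
width: 0.0939
finger_force: 0.0
```

Run:
```python
from h import *
from bench import robot
s=robot.snapshot("side"); pickle.dump(s,open("side1.pkl","wb"))
cv2.imwrite("pics/side1.png",cv2.resize(s["color"][100:290,200:400,::-1],None,fx=3,fy=3,interpolation=cv2.INTER_CUBIC))
o=robot.get_obs();print(o["time"],o["tool_pos"],np.degrees(o["ee_rot"]),o["qvel"],o["joint_positions"])
print(go(.5208,-.2772,.072,86))
```

```text
1.55 [ 0.52024018 -0.27866491  0.15176935] [1.79978306e+02 1.74957464e-02 8.62565493e+01] [ 0.00622158  0.00245167 -0.00036428  0.00055806 -0.00123037 -0.00057443] [-5.87763176e-01  1.91869612e-01  1.35946839e+00 -7.57088883e-05
  1.58977416e+00 -5.22429148e-01]
[ 0.26  1.5   0.46 79.77]
```

View pics/side1.png

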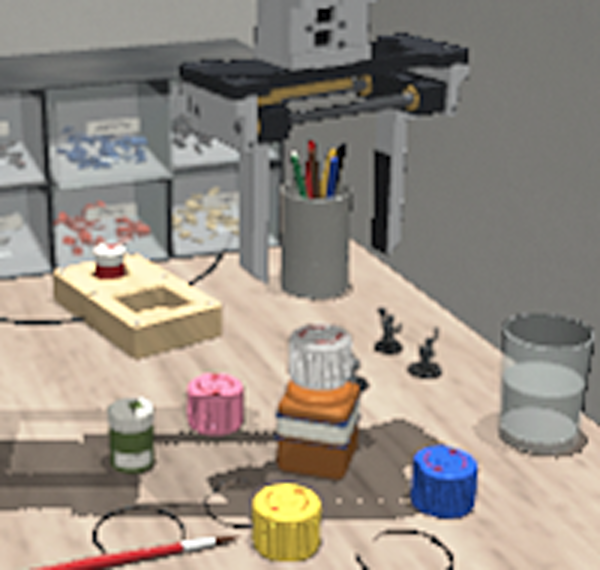

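The open fingers straddle the cap, with tips near (253,265) and (385,240) in the crop and the cap at (321,345). They are well above the neighbouring objects, so I'll descend and grip.

Request:
arm_command(targets=[0, 0, 0, 1.5, 0.5, 25, -1, 0, 0, 0, 1.5, 0.5, 50, -1, 0, 0, 0, 1.5, 0.5, 70, -1, 0, 0, 0, 1.5, 0.5, 80, -1, 0, 0, 0, 1.5, 0.5, 80, -1, 0, 0, 0, 1.5, 0.5, 80, -1, 0, 0, 0, 1.5, 0.5, 80, 1, 0, 0, 0, 1.5, 0.5, 80, 1, 0, 0, 0, 1.5, 0.5, 80, 1, 0, 0, 0, 1.5, 0.5, 80, 1, 0, 0, 0, 1.5, 0.5, 80, 1, 0, 0, 0, 1.5, 0.5, 80, 1, 0, 0, 0, 1.5, 0.5, 80, 1, 0, 0, 0, 1.5, 0.5, 80, 1, 0, 0, 0, 1.5, 0.5, 80, 1, 0, 0, 0, 1.5, 0.5, 80, 1])

```text
time: 3.15
tool_pos: [0.5215, -0.2766, 0.0715]
ee_rot: [3.141, 0.0, 1.507]
wrist_force: [1.6, 0.1, -0.3]
width: 0.042
finger_force: 30.0
```

Request:
arm_command(targets=[0, 0, 0, 0, 0, -15, 1, 0, 0, 0, 0, 0, -40, 1, 0, 0, 0, 0, 0, -70, 1, 0, 0, 0, 0, 0, -70, 1, 0, 0, 5, 20, 0, -70, 1, 0, 0, 10, 50, 1, -70, 1, 0, 0, 15, 80, 2, -70, 1, 0, 0, 20, 110, 3, -70, 1, 0, 0, 25, 140, 4, -70, 1, 0, 0, 30, 170, 5, -70, 1, 0, 0, 34, 200, 6, -70, 1, 0, 0, 37, 225, 6, -70, 1, 0, 0, 39, 245, 6, -70, 1, 0, 0, 39, 255, 6, -70, 1, 0, 0, 39, 259, 6, -70, 1, 0, 0, 39, 259, 6, -70, 1, 0, 0, 39, 259, 6, -70, 1, 0, 0, 39, 259, 6, -70, 1])

```text
time: 4.95
tool_pos: [0.5438, -0.0194, 0.1414]
ee_rot: [3.141, 0.0, 0.825]
wrist_force: [-0.1, 0.4, -2.4]
width: 0.0419
finger_force: 30.0
```

Run:
```python
from h import *
from bench import robot
o=robot.get_obs();print(o["time"],o["tool_pos"],np.degrees(o["ee_rot"]),o["wrist_force"],o["width"])
ims=[]
for n in("side","top"):
    s=robot.snapshot(n); pickle.dump(s,open(n+"2.pkl","wb"))
    P=cloud(s);z=P[:,:,2];r=(np.abs(P[:,:,0]-.544)<.06)&(np.abs(P[:,:,1]+.0185)<.06)
    ims.append(P[r&(z>.06)&(z<.14)])
    print(n,len(ims[-1]))
    v,u=np.where(r&(z>.03)&(z<.2)); print(u.min(),u.max(),v.min(),v.max())
s=pickle.load(open("side2.pkl","rb"))
# project expected pocket centre
T=np.linalg.inv(s["T"]);p=T[:3,:3]@[.544,-.0185,.05]+T[:3,3];u=int(s["fx"]*p[0]/p[2]+s["cx"]);v=int(s["fy"]*p[1]/p[2]+s["cy"]);print(u,v)
a=s["color"][v-75:v+55,u-65:u+65,::-1]
t=pickle.load(open("top2.pkl","rb"))["color"][120:220,140:260,::-1]
cv2.imwrite("pics/c2.png",np.hstack([cv2.resize(a,(400,400),interpolation=cv2.INTER_CUBIC),cv2.resize(t,(400,400),interpolation=cv2.INTER_CUBIC)]))
```

```text
4.95 [ 0.54381959 -0.01940965  0.14138768] [1.79987003e+02 2.31046872e-02 4.72700292e+01] [-0.08133798  0.44796836 -2.38421108] 0.04190092499046288
side 603
230 273 137 209
top 211
190 217 154 192
250 192
```

View pics/c2.png

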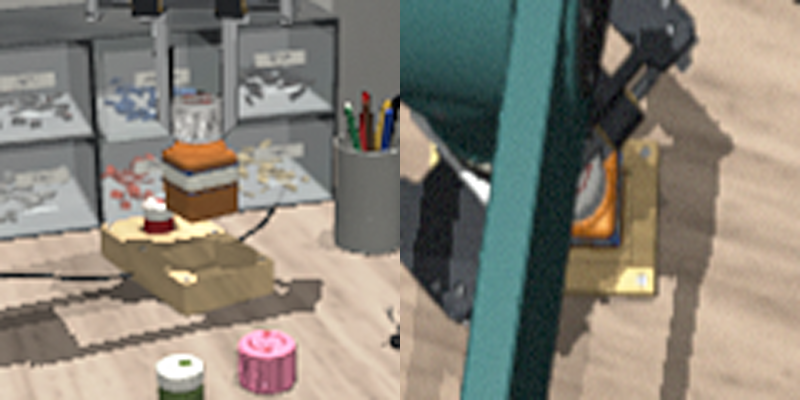

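The bottle hangs upright over the pocket. In the side crop its body spans x 163–240 and y 150–215, and the pocket mouth is around (215,260). I'll fit the visible faces of the bottle and the block in the same view to compare them.

Run:
```python
from h import *
from scipy.optimize import least_squares
from bench import robot
def fit(q,hx,hy,x0):
    # distance of points to the near -x / -y faces of a rectangle with known half sizes
    def r(p):
        c,s=np.cos(p[2]),np.sin(p[2]);d=q-p[:2]
        a=np.abs(d@[c,s])-hx;b=np.abs(d@[-s,c])-hy
        return np.where((a>0)|(b>0),np.hypot(np.maximum(a,0),np.maximum(b,0)),np.maximum(a,b))
    k=least_squares(r,x0,loss="soft_l1",f_scale=1.)
    return np.round([*k.x[:2],np.degrees(k.x[2])],2),np.round(np.median(np.abs(k.fun)),2)
B=[];S=[]
for i in range(4):
    s=robot.snapshot("side");P=cloud(s);z=P[:,:,2];X,Y=P[:,:,0],P[:,:,1]
    b=(abs(X-.544)<.045)&(abs(Y+.0185)<.045)&(z>.073)&(z<.120)
    k=(X>.485)&(X<.56)&(Y>-.08)&(Y<.10)&(z>.007)&(z<.026)
    k&=~((X>.512)&(Y>-.05))
    B.append(P[b]);S.append(P[k])
print(len(B[0]),len(S[0]))
B=np.vstack(B)[:,:2]*1000;S=np.vstack(S)[:,:2]*1000
print("bottle",fit(B,25,25,[544,-19,-.01]));
k=fit(S,44,78,[544.5,15.5,-.015]);print("block",k)
a=np.radians(k[0][2]);print("pocket",k[0][:2]+34*np.array([np.sin(a),-np.cos(a)]))
z=cloud(s)[:,:,2][150:215,225:280];print(robot.get_obs()["tool_pos"])
```

```text
428 312
bottle (array([543.16, -21.13,  -1.24]), np.float64(0.82))
block (array([545.4 ,  14.76,  -1.04]), np.float64(0.69))
pocket [544.78288547 -19.23439909]
[ 0.54384701 -0.0187512   0.14148115]
```

Request:
arm_command(targets=[0, 0, 0, 1.4, 0, 10, 1, 0, 0, 0, 1.4, 0, 25, 1, 0, 0, 0, 1.4, 0, 34, 1, 0, 0, 0, 1.4, 0, 36, 1, 0, 0, 0, 1.4, 0, 38, 1, 0, 0, 0, 1.4, 0, 40, 1, 0, 0, 0, 1.4, 0, 42, 1, 0, 0, 0, 1.4, 0, 44, 1, 0, 0, 0, 1.4, 0, 46, 1, 0, 0, 0, 1.4, 0, 46, 1])

```text
time: 6.25
tool_pos: [0.5446, -0.0174, 0.0952]
ee_rot: [-3.141, 0.0, 0.826]
wrist_force: [-0.7, 0.5, -2.4]
width: 0.042
finger_force: 30.0
```

Entered 6 mm with no contact force, so I'll carry on down.

Request:
arm_command(targets=[0, 0, 0, 0, 0, 3, 1, 0, 0, 0, 0, 0, 6, 1, 0, 0, 0, 0, 0, 9, 1, 0, 0, 0, 0, 0, 11, 1, 0, 0, 0, 0, 0, 13, 1, 0, 0, 0, 0, 0, 15, 1, 0, 0, 0, 0, 0, 16, 1, 0, 0, 0, 0, 0, 16, 1, 0, 0, 0, 0, 0, 16, 1])

```text
time: 7.15
tool_pos: [0.5448, -0.0174, 0.0795]
ee_rot: [3.141, -0.0, 0.826]
wrist_force: [-0.1, 0.6, -2.0]
width: 0.0414
finger_force: 30.0
```

Request:
arm_command(targets=[0, 0, 0, 0, 0, 1, 1, 0, 0, 0, 0, 0, 2, 1, 0, 0, 0, 0, 0, 3, 1, 0, 0, 0, 0, 0, 4, 1, 0, 0, 0, 0, 0, 4, 1, 0, 0, 0, 0, 0, 4, 1])

```text
time: 7.75
tool_pos: [0.5453, -0.0175, 0.0771]
ee_rot: [3.14, -0.001, 0.826]
wrist_force: [-2.7, -0.0, 5.8]
width: 0.042
finger_force: 30.0
```

Request:
arm_command(targets=[0, 0, 0, 0, 0, 1, 1, 0, 0, 0, 0, 0, 2, 1, 0, 0, 0, 0, 0, 3, 1, 0, 0, 0, 0, 0, 4, 1, 0, 0, 0, 0, 0, 5, 1, 0, 0, 0, 0, 0, 5, 1, 0, 0, 0, 0, 0, 5, 1])

```text
time: 8.45
tool_pos: [0.5456, -0.0176, 0.0732]
ee_rot: [3.139, -0.001, 0.826]
wrist_force: [-4.3, 0.1, 10.2]
width: 0.0417
finger_force: 30.0
```

Request:
arm_command(targets=[0, 0, 0, 0, 0, 1, 1, 0, 0, 0, 0, 0, 2, 1, 0, 0, 0, 0, 0, 2, 1, 0, 0, -5, 0, 0, 2, 1, 0, 0, -10, 0, 0, 2, 1, 0, 0, -15, 0, 0, 2, 1, 0, 0, -20, 0, 0, 2, 1, 0, 0, -20, 0, 0, 2, 1])

```text
time: 9.25
tool_pos: [0.5459, -0.0167, 0.0728]
ee_rot: [3.138, -0.002, 1.177]
wrist_force: [-6.1, 2.6, 16.4]
width: 0.0419
finger_force: 30.0
```

Request:
arm_command(targets=[0, 0, -5, 0, 0, 0, 1, 0, 0, -10, 0, 0, 0, 1, 0, 0, -15, 0, 0, 0, 1, 0, 0, -20, 0, 0, 0, 1, 0, 0, -25, 0, 0, 0, 1, 0, 0, -30, 0, 0, 0, 1, 0, 0, -35, 0, 0, 0, 1, 0, 0, -40, 0, 0, 0, 1, 0, 0, -45, 0, 0, 0, 1, 0, 0, -50, 0, 0, 0, 1, 0, 0, -55, 0, 0, 0, 1, 0, 0, -60, 0, 0, 0, 1, 0, 0, -65, 0, 0, 0, 1, 0, 0, -65, 0, 0, 0, 1, 0, 0, -65, 0, 0, 0, 1])

```text
time: 10.75
tool_pos: [0.5452, -0.0173, 0.0729]
ee_rot: [3.14, 0.002, 2.31]
wrist_force: [-7.9, 0.3, 16.8]
width: 0.042
finger_force: 30.0
```

Run:
```python
from h import *
from bench import robot
o=robot.get_obs();print(o["time"],o["tool_pos"],np.degrees(o["ee_rot"]),o["wrist_force"],o["wrist_torque"])
s=robot.snapshot("side")
cv2.imwrite("pics/s3.png",cv2.resize(s["color"][110:235,190:310,::-1],None,fx=4.8,fy=4.8,interpolation=cv2.INTER_CUBIC))
```

```text
10.75 [ 0.54517758 -0.01732655  0.07294418] [1.79917383e+02 1.09171874e-01 1.32357874e+02] [-7.86398808  0.34499115 16.82860146] [0.11837846 1.42765646 0.0245665 ]
```

View pics/s3.png

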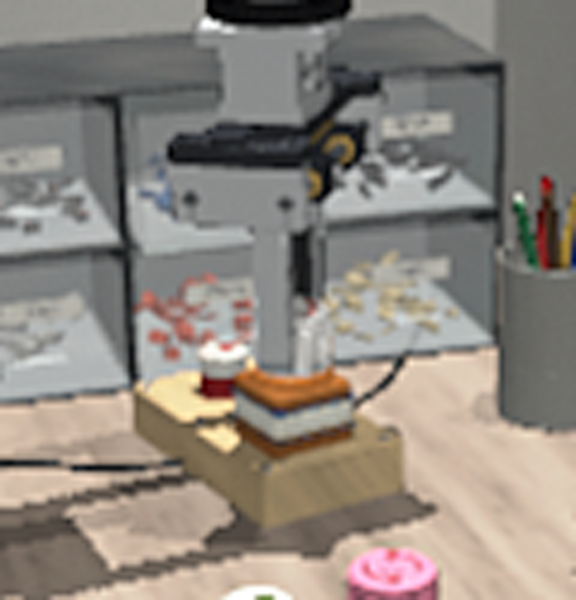

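The bottle sits square in the pocket in this crop, with its body at (235–355, 370–450), and the cap has turned 85°. I'll lift slowly while watching the force.

Request:
arm_command(targets=[0, 0, 0, 0, 0, -2, 1, 0, 0, 0, 0, 0, -4, 1, 0, 0, 0, 0, 0, -6, 1, 0, 0, 0, 0, 0, -8, 1, 0, 0, 0, 0, 0, -10, 1, 0, 0, 0, 0, 0, -12, 1, 0, 0, 0, 0, 0, -14, 1, 0, 0, 0, 0, 0, -16, 1, 0, 0, 0, 0, 0, -18, 1, 0, 0, 0, 0, 0, -18, 1])

```text
time: 11.8
tool_pos: [0.5449, -0.0176, 0.0865]
ee_rot: [-3.142, 0.0, 2.31]
wrist_force: [-0.9, -0.4, -0.5]
width: 0.0419
finger_force: 30.0
```

Only the cap's weight remains on the wrist (−0.5 N), so it is free. I'll lift it clear.

Request:
arm_command(targets=[0, 0, 0, 0, 0, -3, 1, 0, 0, 0, 0, 0, -7, 1, 0, 0, 0, 0, 0, -12, 1, 0, 0, 0, 0, 0, -18, 1, 0, 0, 0, 0, 0, -24, 1, 0, 0, 0, 0, 0, -30, 1, 0, 0, 0, 0, 0, -36, 1, 0, 0, 0, 0, 0, -42, 1, 0, 0, 0, 0, 0, -46, 1, 0, 0, 0, 0, 0, -48, 1, 0, 0, 0, 0, 0, -48, 1, 0, 0, 0, 0, 0, -48, 1, 0, 0, 0, 0, 0, -48, 1, 0, 0, 0, 0, 0, -48, 1])

```text
time: 13.2
tool_pos: [0.5446, -0.0174, 0.1341]
ee_rot: [-3.141, -0.0, 2.31]
wrist_force: [-0.1, -1.2, -0.9]
width: 0.0421
finger_force: 30.0
```

Run:
```python
from h import *
from bench import robot
o=robot.get_obs();print(o["time"],o["tool_pos"],np.degrees(o["ee_rot"]),o["wrist_force"],o["qvel"].round(4))
s=robot.snapshot("side")
cv2.imwrite("pics/s4.png",cv2.resize(s["color"][110:260,190:340,::-1],None,fx=4,fy=4,interpolation=cv2.INTER_CUBIC))
P=cloud(s);z=P[:,:,2];c=s["color"].astype(int)
m=(abs(P[:,:,0]-.545)<.05)&(abs(P[:,:,1]+.018)<.05)&(z>.045)&(z<.063)
print("body top max z",np.percentile(z[m],[50,95,99]), "expect .064")
```

```text
13.2 [ 0.54458401 -0.01741243  0.13409127] [-1.79970182e+02 -2.67419652e-02  1.32332469e+02] [-0.14238288 -1.23461442 -0.91860655] [ 0.0005 -0.0009 -0.0001 -0.0013  0.0002 -0.0001]
body top max z [0.05488579 0.0620012  0.06278884] expect .064
```

View pics/s4.png

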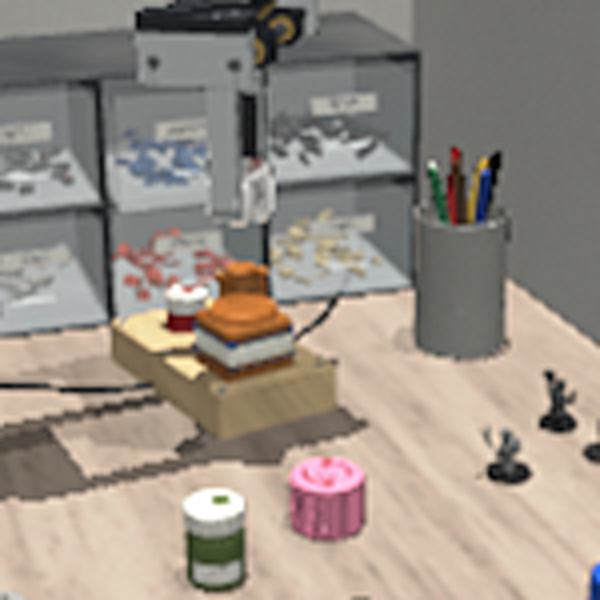

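The bottle stands open and seated in the pocket, with its neck at (243,280). The cap is held level above it near (258,195), and the green pot, red pot and figure are undisturbed.

```bash
python3 -c "
from bench import robot
print(robot.close_job())"
```

```text
the job is handed in; nothing more can be done
None
```

The job is handed in at about 13 s: the bottle is seated in the pocket with its cap off, and the gripper holds the cap level about 3.5 cm straight above the open bottle; I touched nothing else.

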